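# Knock the stuck tablet out of its moulding cup

### The job

A pressed herb tablet is stuck in one of the two cups of the moulding stand; the other cup is stopped with a wooden plug. Take the tablet's cup by its handle and swing it right over, so that it hangs upside down above the brass tray with the tablet still in it, then tap the button on its upturned bottom until the tablet drops into the tray. Leave that cup turned over, and leave the plugged cup and the other things alone.

Things in the scene. Friction and masses are not known exactly. Their poses are not given: they have to be found in the camera images.
- stand: fixed metal stand, base plate 108 x 136 x 8 mm with three short posts 54 mm high. Origin on the table under the middle of the hinge line. Its x axis points from the robot's side to the tray's side, y to the left cup, z up. The hinge line is parallel to its y axis, 45 mm above the table. Each cup swings on its own on this line, from the near side (-x) up and over to the tray's side (+x). The stand may be turned a little about z
- left_cup (a joint): swing of the left cup (on the stand's +y side), rad: 0 = mouth up on the near side, pi = upside down over the tray (end stop). Positive swing is a rotation about the stand's +y axis: near side, up, far side. The hinge is stiff: the cup stays at any angle; about 4 N at the handle moves it
- right_cup (a joint): the same for the right cup (on the stand's -y side)
- left_hinge (a point): point of the hinge line in the middle of the left cup's width, 55 mm to +y of the stand's middle, 45 mm above the table
- right_hinge (a point): the same for the right cup, 55 mm to -y
- left_handle (a point): centre of the left cup's handle: round black grip, 12 mm thick, 31 mm long, parallel to the stand's y, 95 mm from the hinge line, 35 mm inward (-y) of the cup's middle, 20 mm from the stand's middle plane; 45 mm above the table at first. The two handles' ends are 10 mm apart. It makes half a turn between the fingers as the cup swings: a 20 to 60 N grip allows this, a loose one slips off
- right_handle (a point): the same for the right cup, 35 mm inward to +y
- left_mouth (a point): middle of the left cup, on its axis: a short aluminium tube 36 mm in outer diameter, 26 mm tall (13 mm either side of this point), bore 27 mm, carried on a flat strap 58 mm from the hinge line. Three small sprung balls in the bore hold back what is in it
- right_mouth (a point): the same for the right cup
- left_button_face (a point): middle of the outer face of the round steel knock-out button, 20 mm in diameter, on the left cup's bottom, 25 mm from the cup's middle. With the cup upside down it is on top, facing up, 70 mm above the table. It is sprung, with 9 mm travel into the cup; knocking the tablet out takes nearly all of the travel and up to about 12 N, then it springs back. At the end of the travel it still stands 3 mm proud of the cup
- right_button_face (a point): the same for the right cup
- tablet_center (a point): centre of the stuck tablet: a plain brown round tablet with domed faces, 24 mm in diameter, 14 mm thick, no stem. It lies sunk in one of the two cups, its centre at the cup's middle. Which cup varies
- plug_center (a point): middle of the light wooden plug that stops the other cup: same round body as the tablet with a small knobbed stem, 34 mm high in all, so that it stands 14 mm out of the cup's mouth; this point is half-way up. Leave it alone
- tray: loose brass tray 150 x 112 x 9 mm (150 along its x axis, which lies parallel to the stand's y), floor 2 mm thick, behind the stand where the cups swing over. Origin at the centre of its underside
- pill_press: fixed green hand press left of the stand, between it and where the arm may start: 200 mm along x, 124 mm along y, 300 mm high with its lever; origin at the centre of its underside. Nothing to do on it; reach over it above 330 mm or round it
- jar: small white screw-lid jar, 48 mm in diameter, 40 mm high, a bystander left of the work; origin at the centre of its underside
- stamp: hand stamp with a dark turned handle, 20 x 32 x 54 mm, a bystander left of the work; origin at the centre of its underside

How it is judged (in metres and radians):
On the way, in this order (a step that is already met when the one before it is completed fails the run):
1. the tablet's cup is swung right over (beyond 160 degrees) with the tablet still in it (((value of joint left_cup above 2.8 rad and distance between tablet_center and left_mouth below 0.006 m) or (value of joint right_cup above 2.8 rad and distance between tablet_center and right_mouth below 0.006 m))), for 0.1 s.
2. the button of the turned-over cup is pushed in by more than 3 mm (((value of joint left_cup above 2.8 rad and distance between left_button_face and left_mouth below 0.022 m) or (value of joint right_cup above 2.8 rad and distance between right_button_face and right_mouth below 0.022 m))), for 0.01 s.
At the end, for the whole second after the job is handed in: the tablet lies in the brass tray (its centre inside the rim and less than 21 mm above the tray's underside), the tray on the table, the tablet's cup turned over (beyond 155 degrees) and the plugged cup still mouth up (within 11 degrees) (x of tablet_center in the frame of tray between -0.072 and 0.072 m and y of tablet_center in the frame of tray between -0.053 and 0.053 m and z of tablet_center in the frame of tray below 0.021 m and height (world z) of tray below 0.008 m and ((value of joint left_cup above 2.7 rad and value of joint right_cup below 0.2 rad) or (value of joint right_cup above 2.7 rad and value of joint left_cup below 0.2 rad))); the robot touches nothing.
It fails at once if the plugged cup is swung over or the plug is taken out (plug moved more than 25 mm) (distance of plug_center from where it was at the start of the episode above 0.025 m).
It fails at once if the jar or the stamp is moved more than 30 mm (distance of any of jar, stamp from where it was at the start of the episode above 0.03 m).
It also fails if it takes over 48 s, if anything falls off the work surface, if the arm or the gripper's body presses on something with over 40 N, if the wrist force passes 120 N, or if a joint passes its speed limit or range.

### The arm

A 6-joint arm with a two-finger parallel gripper is mounted at the origin on a cart in front of the work surface, level with it; the furniture and walls round the work are solid. World frame = base frame: x ahead of the robot, y to its left, z up, the work surface at z = 0. Lengths are in m, angles in degrees, forces in N, time in s.
With the tool pointing down it reaches from about 0.25 to 0.8 m from the base axis. Payload 8.5 kg.
Tool frame: the origin (TCP) lies on the centre line of the jaws, within the pads' length; the fingertips stand ahead of it and the grasp point (between the pads) lies 6 mm ahead of it (env.tcp_to_tips is the z of the fingertips in the tool frame, in m); z points along the fingers, y is the line along which they close (so a half turn about z gives the same grasp; the last joint's range is limited). The gripper opens to 85 mm and grips with 20 to 120 N. Pads are 22 mm wide; open, the fingers measure 114 mm over their backs; the gripper's body (76 mm by 85 mm) begins 54 mm behind the grasp point. The pads swing forward as they close: fully open they stand 13 mm farther back than shut.
Start: joints at [64.63, 13.648, -0.773, 75.585, 0, 90], TCP at [0.225, 0.474, 0.256] pointing down, gripper open.
Joint ranges: [-152.45, 152.45], [-59.26, 108.67], [-65.41, 83.53], [-104.44, 129.93], [-82.83, 76.93], [-180, 180]. Speed limits (degrees/s): [127.2, 127.2, 159.86, 180, 180, 180].

### API

Orientations are given as [roll, pitch, yaw] about the fixed x, y, z axes, in that order (R = Rz(yaw) Ry(pitch) Rx(roll)).
In Python, from workcell import env gives the robot as it stands.
- The arm moves only by the tool apply_moves, never from a script. Its arguments are lists of equal length, an entry for each row: "xyz": the shift along the tool's x, y, z in m, a list of three; "dr": the turn, a rotation vector about the tool's x, y, z in degrees, a list of three; "gripper": the closure in counts, from 0 (fully open) to 255 (shut). In form: {"xyz": [[tx, ty, tz], ...], "dr": [[wx, wy, wz], ...], "gripper": [gripper, ...]}. A call has 1 to 8 rows; each row shifts and turns the commanded pose from where the row before left it, along the tool's axes as they then stand; what a row does not reach is not made up. A row lasts 1/10 s, in which the tool goes at most 50 mm and 8.59 degrees, less where a joint would pass 70% of its speed; a pose out of reach is approached as far as the arm can. A call is refused whole if a number of a shift passes 0.05 or a number of a turn 8.59, either way. A call with a gripper value outside its range is refused whole. The fingers move at their own pace and stop on an object; the grip force is fixed at half the most. Time passes only in rows, so rows that do not move let the fingers close. It gives the time, the measured TCP pose, the force, the opening and the grip force at its end, in the units of the state.
- env.state(): the state, without advancing time (a new reading comes with each control period).
- env.grab_frame(name): name is "side" or "top"; returns the picture (480x640x3 uint8, red, green, blue); there is no depth.
- env.camera_info(name): a dict with "vertical_fov" (degrees; the focal length in pixels is half the picture's height over the tangent of half this angle, whatever the lens; pixels are square), "cx", "cy" (the principal point, pixels), "origin" and "rotation" of the camera in the world. Camera axes: x right, y down, z forward; pixel columns grow to the right and rows downward; lengths in m; the calibration is good to about 2 mm. A picture is of the moment at which its call begins. camera_info takes no time and is no camera call.
- env.hand_in(): hands the job in; it is judged then, once.
The state is a dict: "time": time; "joint_positions": joint angles; "dq": joint speeds; "tau": joint torques, N m; "tcp_pos": TCP position; "tool_rot": TCP orientation; "force": force on the tool from outside, world axes, zero at the start; "wrist_torque": the same for the moment, N m; "gripper_width": finger opening in m; "finger_force": force on a finger pad.
Only numpy, scipy, OpenCV 4.12 (cv2) and the standard library are available. Lean on these libraries where they do the work, as an engineer would, in place of code of your own. Each camera call takes 0.05 s, during which the arm holds its last target. There are 200 camera calls.

## Working session

There is one attempt and no reset: what is moved stays moved. The work goes in short steps, Python scripts to look and compute and a tool call to move; the robot and the scene stay as the last step left them, time stands still between calls to the robot, and variables do not carry over. Pictures are saved under pics/ and viewed, at most 10 in all, crops included, and the job is handed in when it is done.

Besides the shell and the picture viewer there is one more tool, called after "Call:" as name(argument=value, ...) on one line, values as JSON. apply_moves: Moves the arm, as the interface text tells. Its arguments: {"type":"object","properties":{"xyz":{"type":"array","items":{"type":"array","items":{"type":"number"}}},"dr":{"type":"array","items":{"type":"array","items":{"type":"number"}}},"gripper":{"type":"array","items":{"type":"number"}}},"required":["xyz","dr","gripper"]}

```bash
mkdir -p pics
python3 - <<'E'
from workcell import env
import cv2,numpy as np
for n in("side","top"):
    im=env.grab_frame(n); cv2.imwrite(f"pics/{n}0.png",im[:,:,::-1]); c=env.camera_info(n); print(n,c)
print(env.state(),env.tcp_to_tips)
E
```

```text
side {'vertical_fov': 42.73124165591536, 'cx': 312.5164194650359, 'cy': 238.98213174213097, 'origin': array([ 1.16001945, -0.07325785,  0.9310632 ]), 'rotation': array([-1.43776703e+02, -7.19152037e-02,  8.92354809e+01])}
top {'vertical_fov': 51.96728406183061, 'cx': 321.58415049085, 'cy': 237.94341629644464, 'origin': array([ 0.48994949, -0.07784812,  0.91997548]), 'rotation': array([-175.60412423,    1.4650064 ,  -90.88103987])}
{'time': 0.1, 'joint_positions': array([ 6.46285090e+01,  1.36773999e+01, -8.12855723e-01,  7.55851017e+01,
       -1.83529265e-04,  8.99986559e+01]), 'dq': array([-0.07187138, -0.04073413,  0.15860548,  0.08227233, -0.04581961,
       -0.02632242]), 'tau': array([ 1.94387699e-04, -5.39722824e+01,  3.46997845e+01,  1.34980938e-02,
       -3.69099234e-05,  2.52694275e-05]), 'tcp_pos': array([0.22480394, 0.47404249, 0.25573795]), 'tool_rot': array([-1.79924643e+02,  1.81761265e-04,  1.54629853e+02]), 'force': array([-0.36106599, -1.26267931,  0.36116133]), 'wrist_torque': array([ 0.02636359, -0.03757413,  0.00673568]), 'finger_force': 0.0, 'gripper_width': 0.08545487617760796} 0.025
```

View pics/top0.png

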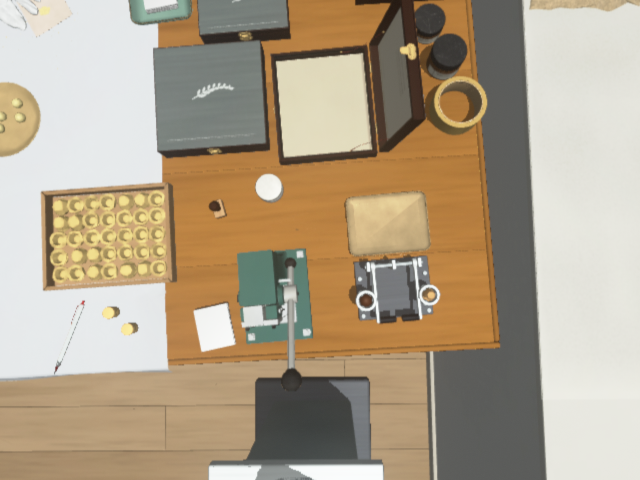

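View pics/side0.png

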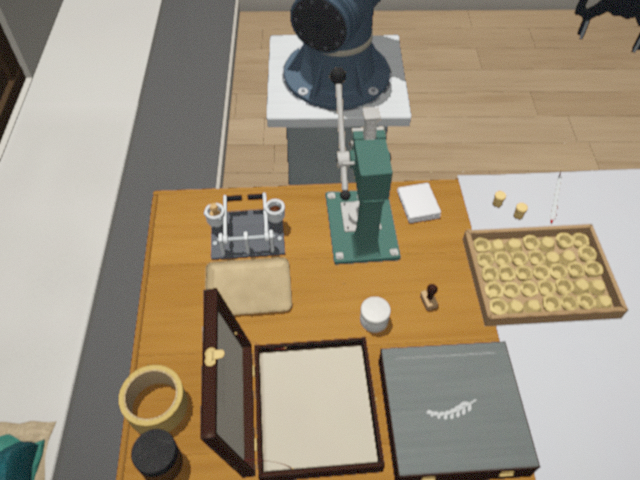

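The top view shows the stand near (394,288), the press near (275,295), the tray near (388,223), the jar at (269,188) and the stamp at (217,208). I'll zoom in on the stand in both views.

Run:
```python
import cv2,numpy as np
a=cv2.imread("pics/top0.png")[245:335,340:450]; b=cv2.imread("pics/side0.png")[185:265,195:305]
a=cv2.resize(a,None,fx=7,fy=7,interpolation=cv2.INTER_CUBIC)[:, :770]
b=cv2.resize(b,None,fx=7,fy=7,interpolation=cv2.INTER_CUBIC)
cv2.imwrite("pics/topc.png",cv2.resize(a,(733,600)));cv2.imwrite("pics/sidec.png",b); print(a.shape,b.shape)
```

```text
(630, 770, 3) (560, 770, 3)
```

View pics/topc.png

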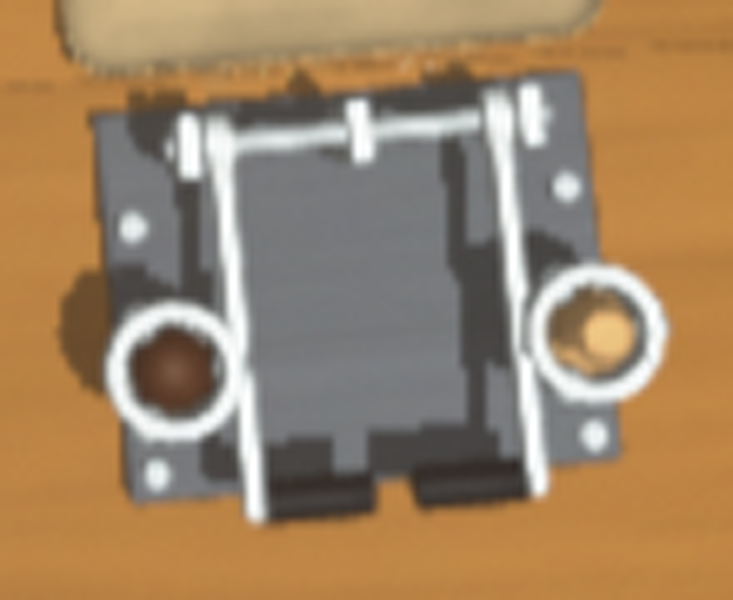

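View pics/sidec.png

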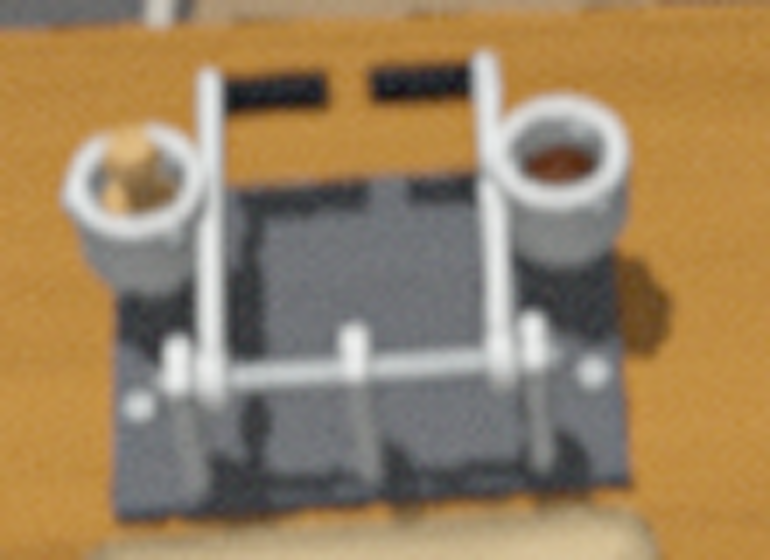

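The tablet is in the left cup: the brown disc at crop (176,371) in the top view and (562,160) in the side view. The plug, with its light knob, is in the right cup. The left handle is at crop (322,496) in the top view. Next I'll fit the stand pose from both views.

```bash
cat > h.py <<'E'
from workcell import env
import numpy as np
from scipy.spatial.transform import Rotation as R
def proj(n,P):
    c=env.camera_info(n); f=240/np.tan(np.radians(c['vertical_fov']/2))
    q=(np.atleast_2d(P)-c['origin'])@R.from_euler('xyz',c['rotation'],degrees=True).as_matrix()
    return np.c_[c['cx']+f*q[:,0]/q[:,2], c['cy']+f*q[:,1]/q[:,2]]
def ray(n,uv,z):
    c=env.camera_info(n); f=240/np.tan(np.radians(c['vertical_fov']/2))
    d=R.from_euler('xyz',c['rotation'],degrees=True).as_matrix()@np.array([(uv[0]-c['cx'])/f,(uv[1]-c['cy'])/f,1])
    return c['origin']+d*(z-c['origin'][2])/d[2]
def go(target,rpy):  # shift in tool axes, turn
    s=env.state(); T=R.from_euler('xyz',s['tool_rot'],degrees=True)
    print('pos',s['tcp_pos'].round(4),'rpy',s['tool_rot'].round(2),'t',s['time'])
    print('shift(tool)',T.inv().apply(np.array(target)-s['tcp_pos']).round(4),'turn',(T.inv()*R.from_euler('xyz',rpy,degrees=True)).as_rotvec(degrees=True).round(2))
E
python3 - <<'E'
from h import *
from scipy.optimize import least_squares
M=np.array([[-.095,.02,.045],[-.095,-.02,.045],[-.058,.055,.058],[-.058,-.055,.058],[0,0,.054]])
t=np.array([[322,496],[472,484],[176,371],[597,333],[361,128]])/6.664+[340,245]-.4
s=np.array([[421,83],[278,93],[562,152],[135,180],[354,332]])/7+[195,185]-.4
def W(p): return R.from_euler('z',p[2]).apply(M)+[p[0],p[1],0]
def res(p): return np.r_[(proj('top',W(p)+[p[3],p[4],0])-t).ravel(),(proj('side',W(p)-[p[3],p[4],0])-s).ravel(),p[3]*500,p[4]*500]
r=least_squares(res,[.4,-.2,.05,0,0]);p=r.x
print(p[:2],np.degrees(p[2]),p[3:]);print(r.fun[:10].reshape(5,2).round(1),r.fun[10:20].reshape(5,2).round(1))
S=R.from_euler('z',p[2])
for n,q in dict(h0=[-.095,.02,.045],h1=[.095,.02,.045],but=[.058,.055,.07]).items(): print(n,S.apply(q)+[p[0],p[1],0])
print('press',ray('top',(290,264),.3),ray('top',(275,295),0), 'jar',ray('top',(269,188),.04),'lever',ray('top',(291,380),.28),'tray',[ray('top',q,.009) for q in((346,199),(425,192),(429,247),(350,255))])
E
```

```text
[ 0.50725705 -0.18286517] 4.4264459663706335 [0.00153294 0.0001496 ]
[[-0.3  0.2]
 [-0.1 -0.1]
 [ 0.1  0. ]
 [ 0.2 -0.1]
 [ 0.2  0.3]] [[ 0.4 -0.3]
 [-0.4 -0.3]
 [-0.5 -0.7]
 [ 0.4 -0.6]
 [ 0.2  2.2]]
h0 [ 0.41099683 -0.17025685  0.045     ]
h1 [ 0.6004301 -0.1555928  0.045    ]
but [ 0.56083919 -0.12355282  0.07      ]
press [ 0.5056267  -0.02241508  0.3       ] [0.45599562 0.03299694 0.        ] jar [0.65036076 0.03751545 0.04      ] lever [ 0.3580821  -0.02035963  0.28      ] tray [array([ 0.63239703, -0.10229361,  0.009     ]), array([ 0.64268307, -0.24926753,  0.009     ]), array([ 0.54017822, -0.25338687,  0.009     ]), array([ 0.52782488, -0.10767617,  0.009     ])]
```

Call:
apply_moves(xyz=[[0,0,-0.02],[0,0,-0.02],[0,0,-0.02],[0,0,-0.02],[0,0,-0.02],[0,0,-0.02],[0,0,-0.02],[0,0,-0.01]], dr=[[0,0,7.5],[0,0,7.5],[0,0,7.5],[0,0,7.5],[0,0,7.5],[0,0,7.5],[0,0,7.5],[0,0,7.5]], gripper=[0,0,0,0,0,0,0,0])

```text
time: 0.9
tcp_pos: [0.225, 0.4745, 0.4076]
tool_rot: [180.0, -0.1, 94.3]
force: [0.6, -0.4, -0.2]
gripper_width: 0.0854
finger_force: 0.0
```

Call:
apply_moves(xyz=[[-0.041,0.0085,0],[-0.041,0.0085,0],[-0.041,0.0085,0],[-0.041,0.0085,0],[-0.041,0.0085,0],[-0.041,0.0085,0],[-0.041,0.0085,0],[-0.041,0.0085,0]], dr=[[0,0,0],[0,0,0],[0,0,0],[0,0,0],[0,0,0],[0,0,0],[0,0,0],[0,0,0]], gripper=[0,0,0,0,0,0,0,0])

```text
time: 1.7
tcp_pos: [0.3191, 0.1513, 0.4062]
tool_rot: [-180.0, 0.0, 94.7]
force: [1.2, 0.9, -0.3]
gripper_width: 0.0854
finger_force: 0.0
```

Call:
apply_moves(xyz=[[-0.041,0.0085,0],[-0.041,0.0085,0],[-0.041,0.0085,0],[-0.041,0.0085,0],[-0.041,0.0085,0],[-0.041,0.0085,0],[-0.041,0.0085,0],[-0.041,0.0085,0]], dr=[[0,0,0],[0,0,0],[0,0,0],[0,0,0],[0,0,0],[0,0,0],[0,0,0],[0,0,0]], gripper=[80,80,80,80,80,80,80,80])

```text
time: 2.5
tcp_pos: [0.4134, -0.1704, 0.4061]
tool_rot: [-180.0, -0.0, 94.6]
force: [1.4, 1.1, -0.4]
gripper_width: 0.0585
finger_force: 0.0
```

```bash
python3 -c "
from h import *
go([.411,-.1693,.15],[180,0,94.4]);print(env.state()['gripper_width'])"
```

```text
pos [ 0.4134 -0.1704  0.4061] rpy [-1.7999e+02 -1.0000e-02  9.4600e+01] t 2.5
shift(tool) [ 0.0013 -0.0022  0.2561] turn [-0.01 -0.01  0.2 ]
0.058488144386679645
```

Call:
apply_moves(xyz=[[0.0015,-0.002,0.036],[0,0,0.036],[0,0,0.036],[0,0,0.036],[0,0,0.036],[0,0,0.036],[0,0,0.036],[0,0,0.034]], dr=[[0,0,0],[0,0,0],[0,0,0],[0,0,0],[0,0,0],[0,0,0],[0,0,0],[0,0,0]], gripper=[80,80,80,80,80,80,80,80])

```text
time: 3.3
tcp_pos: [0.4108, -0.167, 0.1187]
tool_rot: [-180.0, -0.0, 94.6]
force: [0.6, -0.4, -0.2]
gripper_width: 0.0589
finger_force: 0.0
```

```bash
python3 -c "
from h import *
import cv2
go([.411,-.1693,.051],[180,0,94.4]);s=env.state();print(s['gripper_width'])
im=env.grab_frame('side')[:,:,::-1].copy()
cv2.imwrite('pics/s1.png',cv2.resize(im[100:280,160:360],None,fx=3.3,fy=3.3,interpolation=cv2.INTER_CUBIC))"
```

```text
pos [ 0.4108 -0.167   0.1187] rpy [-1.7997e+02 -1.0000e-02  9.4630e+01] t 3.3
shift(tool) [-0.0023  0.      0.0677] turn [-0.03 -0.01  0.23]
0.05885380231685186
```

View pics/s1.png

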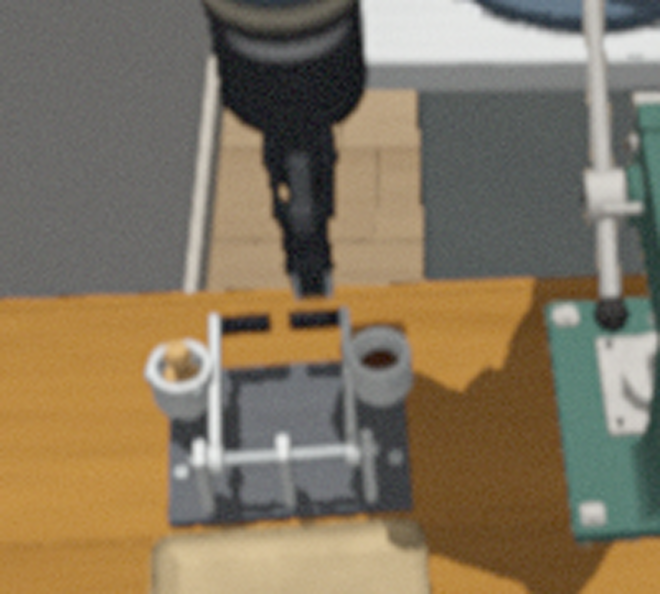

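The far fingertip is at (313,285) in the crop, lined up with the left handle's middle at (316,319). I'll descend and grip.

Call:
apply_moves(xyz=[[-0.0015,0,0.01],[0,0,0.015],[0,0,0.015],[0,0,0.015],[0,0,0.0125],[0,0,0],[0,0,0],[0,0,0]], dr=[[0,0,0],[0,0,0],[0,0,0],[0,0,0],[0,0,0],[0,0,0],[0,0,0],[0,0,0]], gripper=[80,80,80,80,80,120,150,180])

```text
time: 4.15
tcp_pos: [0.4123, -0.1691, 0.054]
tool_rot: [179.9, 0.1, 94.6]
force: [-0.3, 0.2, 1.0]
gripper_width: 0.0252
finger_force: 0.0
```

Call:
apply_moves(xyz=[[0,0,0],[0,0,0],[0,0,0],[0,0,0]], dr=[[0,0,0],[0,0,0],[0,0,0],[0,0,0]], gripper=[255,255,255,255])

```text
time: 4.55
tcp_pos: [0.4127, -0.169, 0.0538]
tool_rot: [179.9, 0.0, 94.6]
force: [1.7, 1.0, 6.4]
gripper_width: 0.0101
finger_force: 58.5
```

Call:
apply_moves(xyz=[[0,0.0008,-0.0124],[0,0.0024,-0.0122],[0,0.004,-0.0118],[0,0.0055,-0.0112],[0,0.0069,-0.0103],[0,0.0082,-0.0093]], dr=[[0,0,0],[0,0,0],[0,0,0],[0,0,0],[0,0,0],[0,0,0]], gripper=[255,255,255,255,255,255])

```text
time: 5.15
tcp_pos: [0.4359, -0.167, 0.1198]
tool_rot: [-179.6, 0.1, 94.6]
force: [-14.3, -7.3, 2.5]
gripper_width: 0.0095
finger_force: 58.4
```

```bash
python3 -c "
from h import *
import cv2
s=env.state();print(s['gripper_width'],s['force'],s['tcp_pos'])
im=env.grab_frame('side')[:,:,::-1].copy()
cv2.imwrite('pics/s2.png',cv2.resize(im[100:280,160:360],None,fx=3.3,fy=3.3,interpolation=cv2.INTER_CUBIC))"
```

```text
0.009480462372494943 [-14.30126762  -7.30881885   2.45611294] [ 0.43590825 -0.16701476  0.1197532 ]
```

View pics/s2.png

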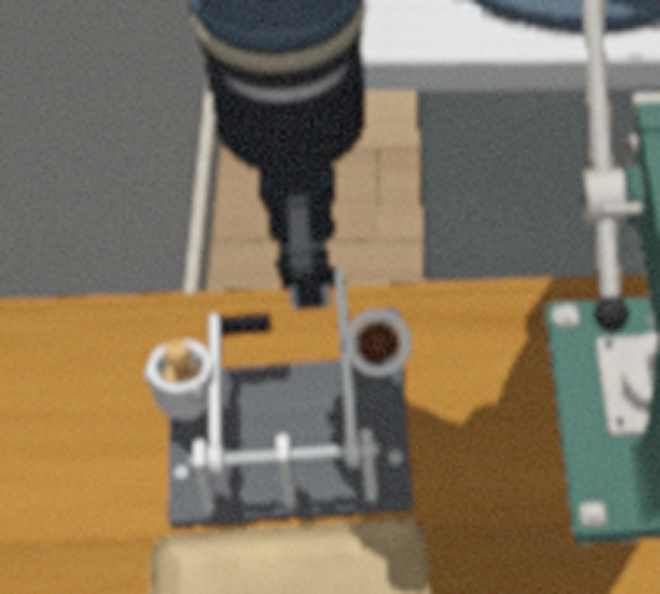

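The left cup is swinging at about 45° with its handle in the fingers at (310,290). The plugged cup hasn't moved. I'll carry on.

Call:
apply_moves(xyz=[[0,0.0093,-0.0082],[0,0.0103,-0.0069],[0,0.0112,-0.0055],[0,0.0118,-0.004],[0,0.0122,-0.0024],[0,0.0124,-0.0008]], dr=[[0,0,0],[0,0,0],[0,0,0],[0,0,0],[0,0,0],[0,0,0]], gripper=[255,255,255,255,255,255])

```text
time: 5.8
tcp_pos: [0.5059, -0.1615, 0.1501]
tool_rot: [180.0, 0.1, 94.6]
force: [-4.0, -0.1, 4.4]
gripper_width: 0.0096
finger_force: 64.2
```

Call:
apply_moves(xyz=[[0,0.0124,0.0008],[0,0.0122,0.0024],[0,0.0118,0.004],[0,0.0112,0.0055],[0,0.0103,0.0069],[0,0.0093,0.0082]], dr=[[0,0,0],[0,0,0],[0,0,0],[0,0,0],[0,0,0],[0,0,0]], gripper=[255,255,255,255,255,255])

```text
time: 6.4
tcp_pos: [0.5728, -0.1562, 0.1197]
tool_rot: [-179.9, 0.1, 94.6]
force: [-4.3, -3.0, 2.7]
gripper_width: 0.0095
finger_force: 70.5
```

```bash
python3 -c "
from h import *
g=np.array([.50726,-.18287,.045]);s=env.state();d=R.from_euler('z',-4.43,degrees=True).apply(s['tcp_pos']-[0,0,.006]-g);print(d,s['force'],s['gripper_width'])"
```

```text
[0.06737    0.02151563 0.06871071] [-4.26299622 -2.97291303  2.71462936] 0.009544033186532899
```

Call:
apply_moves(xyz=[[0,0.0082,0.0093],[0,0.0069,0.0103],[0,0.0055,0.0112],[0,0.004,0.0118],[0,0.0024,0.0122],[0,0.0008,0.0124],[0,0,0.002],[0,0,0]], dr=[[0,0,0],[0,0,0],[0,0,0],[0,0,0],[0,0,0],[0,0,0],[0,0,0],[0,0,0]], gripper=[255,255,255,255,255,255,255,255])

```text
time: 7.2
tcp_pos: [0.6019, -0.1541, 0.0505]
tool_rot: [179.9, 0.1, 94.6]
force: [3.4, -5.5, 0.5]
gripper_width: 0.0097
finger_force: 77.6
```

```bash
python3 -c "
from h import *
import cv2
g=np.array([.50726,-.18287,.045]);s=env.state();d=R.from_euler('z',-4.43,degrees=True).apply(s['tcp_pos']-[0,0,.006]-g);print(d,s['force'],s['gripper_width'])
im=env.grab_frame('side')[:,:,::-1].copy()
cv2.imwrite('pics/s3.png',cv2.resize(im[140:300,160:360],None,fx=3.3,fy=3.3,interpolation=cv2.INTER_CUBIC))"
```

```text
[ 0.09661586  0.0213255  -0.00050269] [ 3.38216916 -5.47460184  0.45188831] 0.009699914170056192
```

View pics/s3.png

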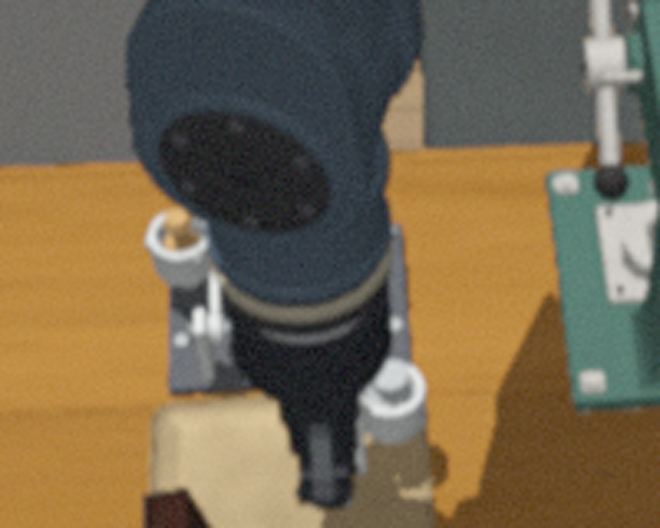

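The cup is turned over with its button up at (393,378) in the crop, above the tray. I'll nudge it down, release, and rise.

Call:
apply_moves(xyz=[[0,0,0.002],[0,0,0.001],[0,0,0],[0,0,0],[0,0,0],[0,0,0]], dr=[[0,0,0],[0,0,0],[0,0,0],[0,0,0],[0,0,0],[0,0,0]], gripper=[255,255,255,180,130,130])

```text
time: 7.85
tcp_pos: [0.6005, -0.1531, 0.0474]
tool_rot: [-180.0, -0.0, 94.6]
force: [-0.1, -0.1, -0.5]
gripper_width: 0.0419
finger_force: 0.0
```

Call:
apply_moves(xyz=[[0,0,0],[0,0,-0.02],[0,0,-0.03],[0,0,-0.04],[0,0,-0.03],[0,0,0],[0,0,0],[0,0,0]], dr=[[0,0,0],[0,0,0],[0,0,0],[0,0,0],[0,0,0],[0,0,0],[0,0,0],[0,0,0]], gripper=[130,130,130,130,130,255,255,255])

```text
time: 8.65
tcp_pos: [0.6002, -0.1532, 0.1666]
tool_rot: [-179.9, -0.0, 94.6]
force: [-0.5, -0.6, -0.7]
gripper_width: 0.0006
finger_force: 0.0
```

```bash
python3 -c "
from h import *
go([.5608,-.1236,.097],[180,0,94.4]);print(env.state()['gripper_width'],env.state()['force'])"
```

```text
pos [ 0.6002 -0.1532  0.1666] rpy [-1.799e+02 -3.000e-02  9.463e+01] t 8.65
shift(tool) [ 0.0326 -0.0367  0.0697] turn [-0.1  -0.03  0.23]
0.0005624971929585026 [-0.52506361 -0.5682393  -0.68706361]
```

Call:
apply_moves(xyz=[[0.016,-0.0185,0],[0.0166,-0.0182,0],[0,0,0.02],[0,0,0.02],[0,0,0.02],[0,0,0.006],[0,0,0]], dr=[[0,0,0],[0,0,0],[0,0,0],[0,0,0],[0,0,0],[0,0,0],[0,0,0]], gripper=[255,255,255,255,255,255,255])

```text
time: 9.35
tcp_pos: [0.5605, -0.1236, 0.1002]
tool_rot: [-179.8, -0.1, 94.6]
force: [0.5, -0.2, 0.9]
gripper_width: 0.0002
finger_force: 0.0
```

Call:
apply_moves(xyz=[[0,0,0.003],[0,0,0.003],[0,0,0.002],[0,0,0]], dr=[[0,0,0],[0,0,0],[0,0,0],[0,0,0]], gripper=[255,255,255,255])

```text
time: 9.75
tcp_pos: [0.562, -0.1239, 0.0941]
tool_rot: [179.9, 0.0, 94.6]
force: [0.8, 0.4, 1.5]
gripper_width: 0.0002
finger_force: 0.5
```

Contact has begun. I'll press in small steps.

Call:
apply_moves(xyz=[[0,0,0.002],[0,0,0.002],[0,0,0.002],[0,0,0]], dr=[[0,0,0],[0,0,0],[0,0,0],[0,0,0]], gripper=[255,255,255,255])

```text
time: 10.15
tcp_pos: [0.5619, -0.1239, 0.0878]
tool_rot: [180.0, 0.0, 94.6]
force: [2.1, -0.2, 2.2]
gripper_width: 0.0002
finger_force: 1.5
```

Call:
apply_moves(xyz=[[0,0,0.001],[0,0,0.001],[0,0,0.001],[0,0,0]], dr=[[0,0,0],[0,0,0],[0,0,0],[0,0,0]], gripper=[255,255,255,255])

```text
time: 10.55
tcp_pos: [0.562, -0.124, 0.0858]
tool_rot: [179.9, 0.0, 94.6]
force: [0.5, 0.3, 11.5]
gripper_width: -0.0004
finger_force: 5.9
```

Call:
apply_moves(xyz=[[0,0,0.001],[0,0,0.001],[0,0,0]], dr=[[0,0,0],[0,0,0],[0,0,0]], gripper=[255,255,255])

```text
time: 10.85
tcp_pos: [0.562, -0.124, 0.0853]
tool_rot: [179.9, 0.0, 94.6]
force: [-4.6, 2.1, 26.5]
gripper_width: 0.0001
finger_force: 13.4
```

```bash
python3 -c "
from h import *
import cv2
print(env.state()['force'],env.state()['tcp_pos'])
im=env.grab_frame('side')[:,:,::-1].copy()
cv2.imwrite('pics/s4.png',cv2.resize(im[180:330,190:320],None,fx=4,fy=4,interpolation=cv2.INTER_CUBIC))"
```

```text
[-4.62438404  2.07502197 26.45081748] [ 0.5620484  -0.12395585  0.08528191]
```

View pics/s4.png

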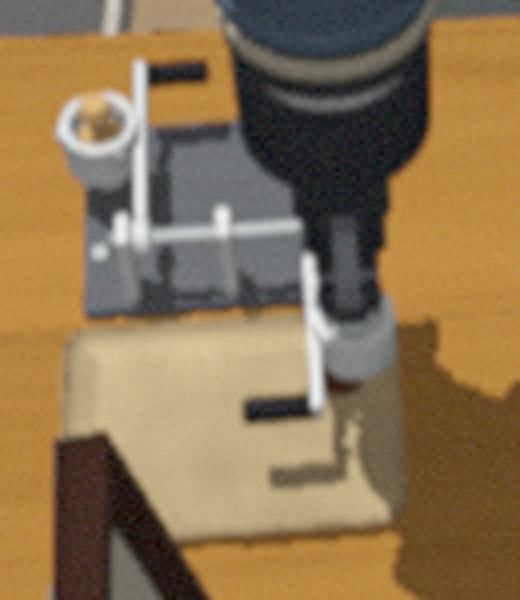

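The button is at its end stop (26 N), and a brown edge shows just under the cup at (345,385). I'll lift off and look from the side.

Call:
apply_moves(xyz=[[0,0,-0.01],[0,0,-0.03],[0,0,-0.04],[0,0,-0.05],[0,0,-0.05],[0,0,0]], dr=[[0,0,0],[0,0,0],[0,0,0],[0,0,0],[0,0,0],[0,0,0]], gripper=[255,255,255,255,255,255])

```text
time: 11.5
tcp_pos: [0.5633, -0.1243, 0.2692]
tool_rot: [179.5, 0.1, 94.6]
force: [0.7, -0.3, -0.5]
gripper_width: -0.0002
finger_force: 0.0
```

```bash
python3 -c "
from h import *
import cv2
im=env.grab_frame('side')[:,:,::-1].copy()
cv2.imwrite('pics/s5.png',cv2.resize(im[180:330,190:320],None,fx=4,fy=4,interpolation=cv2.INTER_CUBIC))
S=R.from_euler('z',4.43,degrees=True)
for z in(.045,.032,.02,.009): print(z,(proj('side',S.apply([.058,.055,z])+[.5073,-.1829,0])-[190,180])*4)"
```

```text
0.045 [[353.56305548 329.65831476]]
0.032 [[354.85285545 346.22093914]]
0.02 [[356.02138137 361.22625491]]
0.009 [[357.07441962 374.74856641]]
```

View pics/s5.png

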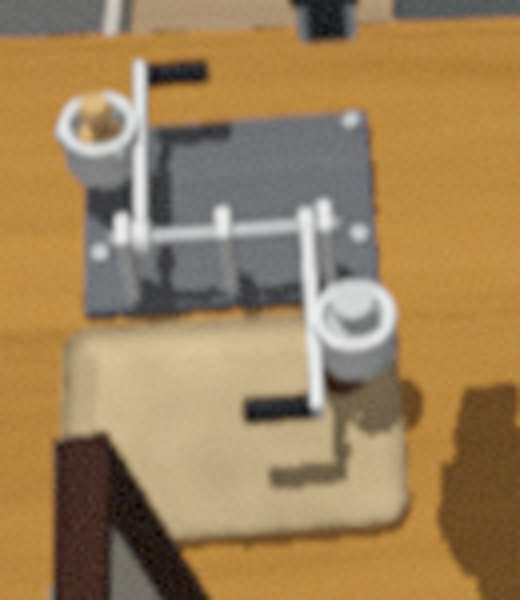

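A brown sliver at (343,382) sits left of the cup axis, which suggests the tablet has dropped and slid a few mm. I'll check the pixels numerically and press a second time to be sure.

```bash
python3 -c "
from h import *
import cv2
im=env.grab_frame('side').astype(int)
r,g,b=im[...,0],im[...,1],im[...,2]
sub=im[268:284,268:292]
m=(sub[...,0]<110)&(sub[...,0]-sub[...,2]>25)
for row in sub[:, :]: print(' '.join('%3d'%(p[0]) for p in row))
v,u=np.nonzero(m);print(u.min()+268,u.max()+268,v.max()+268)
S=R.from_euler('z',4.43,degrees=True);a=np.linspace(0,2*np.pi,60)
def ext(c,rad): 
    P=S.apply(np.c_[c[0]+rad*np.cos(a),c[1]+rad*np.sin(a),0*a+c[2]])+[.5073,-.1829,0]
    p=proj('side',P);print(c,p[:,0].min(),p[:,0].max(),p[:,1].max())
ext([.058,.055,.032],.018);ext([.058,.055,.009],.012);ext([.058,.055,.028],.012)
"
```

```text
227 214 165 125 123 126 135 136 144 150 144 142 137 138 129 129 122 123 120 116 122 152 177 188
228 216 166 123 125 122 125 130 133 132 129 128 131 129 127 126 125 117 113 110 117 149 179 184
228 218 168 124 124 129 133 128 131 127 131 129 130 128 127 127 124 119 112 108 117 144 178 188
231 224 168 119 118 126 133 133 132 132 132 134 129 129 127 121 120 115 109 109 109 139 178 187
229 222 169 106 107 119 128 132 134 134 131 131 129 125 124 121 118 110 109 110 111 139 179 185
228 224 174  98  80 102 121 125 127 123 125 128 128 126 122 120 112 115 108 109 111 137 172 182
227 225 174  91  58  84  96 110 114 114 114 112 110 115 119 114 116 113 117 110 110 123 151 159
229 226 177 100  53  53  66  73  78  84  81  83  97 108 117 115 115 114 115 115 112 111 125 124
229 228 179 105  57  47  56  55  60  58  64  76  87 110 111 113 112 113 116 117 112 105 103 105
226 230 185 117  70  63  56  53  58  67  77  95 102 112 113 116 114 117 114 106 108 105 105 103
225 229 193 132  91  85  78  79  77  90  97 105 118 108 114 117 112 115 116 114 112 105 102 103
223 230 195 148 114  99  98  98 101 109 109 113 111 113 113 116 117 113 112 113 105 111 106 101
217 221 194 165 136 116 113 113 112 116 113 111 118 115 118 116 114 116 117 109 112 110 109 106
185 197 182 175 149 119 117 113 112 116 116 117 115 115 112 113 115 118 114 115 115 107 104 105
138 153 160 181 169 133 114 114 111 116 117 118 119 112 114 113 114 110 117 113 105 106 107 101
107 130 152 179 180 146 115 111 118 114 125 141 126 117 114 117 114 113 110 110 106 112 114 108
272 291 283
[0.058, 0.055, 0.032] 268.4699841377812 288.95119985332275 275.16814712118014
[0.058, 0.055, 0.009] 272.5569789289793 285.97876950876645 279.3590790791988
[0.058, 0.055, 0.028] 272.00423794574897 285.61641527434364 273.5272016565368
```

Call:
apply_moves(xyz=[[0,-0.0015,0.05],[0,0,0.05],[0,0,0.04],[0,0,0.03],[0,0,0.008],[0,0,0.003],[0,0,0.001],[0,0,0]], dr=[[0,0,0],[0,0,0],[0,0,0],[0,0,0],[0,0,0],[0,0,0],[0,0,0],[0,0,0]], gripper=[255,255,255,255,255,255,255,255])

```text
time: 12.4
tcp_pos: [0.5573, -0.1233, 0.0842]
tool_rot: [-179.9, -0.0, 94.6]
force: [-21.5, 4.7, 55.7]
gripper_width: -0.0004
finger_force: 27.9
```

The brown bottom edge reaches row 278, off-centre. A tablet held in the cup would end at about row 274 and a fallen one at about row 279, so it has dropped. I'll retreat and take one last look.

Call:
apply_moves(xyz=[[0,0,-0.01],[0,0,-0.03],[0,0,-0.04],[0,0,-0.05],[0,0,-0.05],[0,0,-0.05],[0,0,0],[0,0,0]], dr=[[0,0,0],[0,0,0],[0,0,0],[0,0,0],[0,0,0],[0,0,0],[0,0,0],[0,0,0]], gripper=[255,255,255,255,255,255,255,255])

```text
time: 13.2
tcp_pos: [0.56, -0.1239, 0.3105]
tool_rot: [-180.0, 0.0, 94.6]
force: [-0.3, 1.0, -1.2]
gripper_width: -0.0002
finger_force: 0.0
```

```bash
python3 -c "
from h import *
import cv2
a=env.grab_frame('side')[180:330,190:320,::-1]
cv2.imwrite('pics/s6.png',cv2.resize(a,None,fx=4,fy=4,interpolation=cv2.INTER_CUBIC))"
```

```text
(no output)
```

View pics/s6.png

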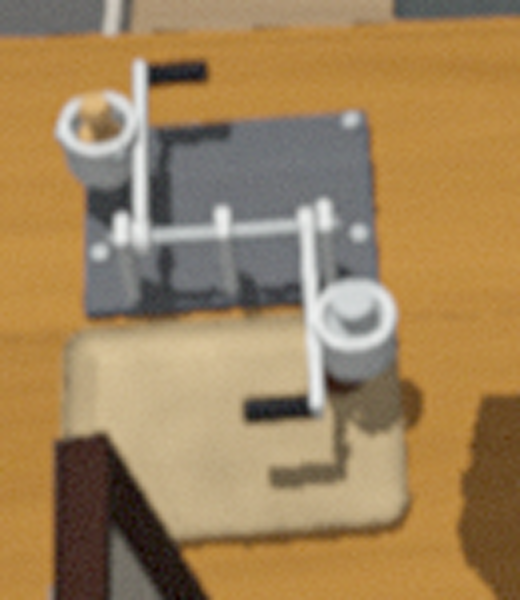

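The view hasn't changed: the left cup is turned over with the tablet below it in the tray at (343,382), the plugged cup is mouth up, and the arm is clear.

```bash
python3 -c "
from workcell import env
print(env.hand_in())"
```

```text
the job is handed in; nothing more can be done
None
```

I swung the left cup (the tablet's) over and pressed its button to the stop, then handed the job in at about 13 s; the camera shows the tablet below the cup in the tray and the plugged cup still mouth up, but the hand-in gave no verdict.

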